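Walk the knife block back onto its mat

TASK

The heavy wooden knife block stands in front of its thin cork mat; walk it back onto the mat the way you would a heavy thing, without ever lifting it clear of the worktop. Tip it a little sideways onto one of its narrow ends and, with that end staying put, swing the raised end towards the mat and set it down; then tip it onto the other end and swing the first one up level. Two such swings are enough: leave the block upright, let go, standing wholly on the mat, in the middle of its depth and square with it.

Things in the scene. Friction and masses are not known exactly. Their poses are not given: they have to be found in the camera images.
- knife_block: Upright, empty knife block of plain brown wood, dark band round the foot, dark slots in its flat top; 46 mm thick (x), 130 wide (y), 200 tall (z), about 0.8 kg. Not the open utensil box of the same wood (85 x 85 x 115 mm). Origin: centre of the underside; +x across its thickness towards the mat, +y to its left end. Grip it across the thickness near the top; it can stay gripped through both swings.
- block_left (a point): Midpoint of the bottom edge of the block's left narrow end (block frame 0, +65 mm, 0).
- block_right (a point): Midpoint of the bottom edge of the block's right narrow end (block frame 0, -65 mm, 0).
- cork_mat: Flat cork mat, fixed, 90 mm deep (x) by 200 wide (y), 1 mm thick: nothing catches on it, and what stands on it stands at worktop height. Origin: its centre on the worktop; +x points away from the block's start. The block starts 50 to 65 mm before the mat's centre (towards -x), within 6 mm of its middle sideways and 5 degrees of square.
Mind the look-alikes: they are no part of the job. What is shaped like the knife_block but green is not meant.

How it is judged:
By the outcome, as a careful person would: the job done as asked, in the order asked, and still so for the second after the job is handed in, with the robot touching nothing.
It also fails if it takes over 38 s, if anything falls off the work surface, if the arm or the gripper's body presses on something with over 40 N, if the wrist force passes 120 N, or if a joint passes its speed limit or range.

ROBOT

A 7-joint arm with a two-finger parallel gripper is mounted at the origin on a cart in front of the work surface, level with it; the furniture and walls round the work are solid. World frame = base frame: x ahead of the robot, y to its left, z up, the work surface at z = 0. Lengths are in m, angles in degrees, forces in N, time in s.
With the tool pointing down it reaches from about 0.425 to 0.8 m from the base axis. Payload 8.3 kg.
Tool frame: the origin (TCP) lies between the finger pads; the fingertips stand 17 mm ahead of it and the grasp point (between the pads) lies 2 mm behind it; z points along the fingers, y is the line along which they close (so a half turn about z gives the same grasp; the last joint's range is limited). The gripper opens to 85 mm and grips with 20 to 120 N. Pads are 22 mm wide; open, the fingers measure 114 mm over their backs; the gripper's body (76 mm by 85 mm) begins 54 mm behind the grasp point. The pads swing forward as they close: fully open they stand 13 mm farther back than shut.
Start: joints at [72.198, 21.967, 0.94, 78.501, -0.361, 79.538, -2.664], TCP at [0.153, -0.606, 0.248] pointing down, gripper open.
Joint ranges: [-169.22, 169.22], [-14.56, 117.87], [-87.37, 89.26], [10.42, 133.3], [-82.24, 262.24], [0.94, 117.77], [-172.7, 172.7]. Speed limits (degrees/s): [136.94, 136.94, 172.46, 172.46, 180, 180, 180].

INTERFACE

Orientations are given as [roll, pitch, yaw] about the fixed x, y, z axes, in that order (R = Rz(yaw) Ry(pitch) Rx(roll)).
In Python, from plant import r gives the robot as it stands. The module is installed in compiled form; this text tells all that it offers.
- The arm moves only by the shell command python3 -m creep 'ROWS' [OPENING] [FORCE]. ROWS is JSON, a list of rows, each a list of 6 numbers: the shift along the tool's x, y, z as a fraction of full scale, then the turn, a rotation vector about the tool's x, y, z as a fraction of full scale. A call has 1 to 10 rows; each row shifts and turns the commanded pose from where the row before left it, along the tool's axes as they then stand; what a row does not reach is not made up. Full scale, the value 1, is 0.02 m for a shift and 6 degrees for a turn. A row lasts 1/12 s, in which the tool goes at most 41.7 mm and 7.16 degrees, less where a joint would pass 70% of its speed; a pose out of reach is approached as far as the arm can. A call with a number of a shift or a turn outside -1 to 1 is refused whole. A call with a gripper value outside its range is refused whole. OPENING is the gripper's target within -1 to 1 (shut at 1, half-way at 0, fully open at -1), set as the call begins (- or left out, the last holds). The fingers move at their own pace and stop on an object; FORCE is the grip in N (left out, the last holds). Time passes only in rows, so rows that do not move let the fingers close. It gives the time, the measured TCP pose, the force, the opening and the grip force at its end, in the units of the state.
- r.sense(): the state, without advancing time (a new reading comes with each control period).
- r.camera(name): name is "scene" or "top"; returns the picture (480x640x3 uint8, blue, green, red); there is no depth.
- r.camera_params(name): a dict with "K" (3x3 intrinsics, pixels), "T" (4x4, takes a point from camera to world coordinates). Camera axes: x right, y down, z forward; pixel columns grow to the right and rows downward; lengths in m; the calibration is good to about 2 mm. A picture is of the moment at which its call begins. camera_params takes no time and is no camera call.
- r.job_done(): hands the job in; it is judged then, once.
The state is a dict: "t": time; "joint_pos": joint angles; "qvel": joint speeds; "joint_efforts": joint torques, N m; "ee_pos": TCP position; "tcp_rot": TCP orientation; "ft_force": force on the tool from outside, world axes, zero at the start; "wrist_torque": the same for the moment, N m; "grip_width": opening from 0.0 (shut) to 1.0 (fully open); "finger_force": force on a finger pad.
Only numpy, scipy, OpenCV 4.12 (cv2) and the standard library are available. Lean on these libraries where they do the work, as an engineer would, in place of code of your own. Each camera call takes 0.05 s, during which the arm holds its last target. There are 200 camera calls.

## Working session

There is one attempt and no reset: what is moved stays moved. The work goes in short steps, Python scripts to look and compute and a shell command to move; the robot and the scene stay as the last step left them, time stands still between calls to the robot, and variables do not carry over. Pictures are saved under pics/ and viewed, at most 10 in all, crops included, and the job is handed in when it is done.

```bash
mkdir -p pics
python3 - <<'E'
from plant import r
import cv2,numpy as np
for n in("scene","top"):
    cv2.imwrite(f"pics/{n}0.png",r.camera(n)); p=r.camera_params(n); print(n,np.round(p["K"],1).tolist(),np.round(p["T"],3).tolist())
s=r.sense();print(s["t"],s["ee_pos"],s["tcp_rot"],s["ft_force"])
E
```

```text
scene [[604.5, 0.0, 330.6], [0.0, 604.5, 239.3], [0.0, 0.0, 1.0]] [[-0.993, 0.095, -0.072, 0.675], [0.119, 0.759, -0.64, 0.679], [-0.006, -0.644, -0.765, 0.821], [0.0, 0.0, 0.0, 1.0]]
top [[513.0, 0.0, 316.8], [0.0, 513.0, 240.8], [0.0, 0.0, 1.0]] [[0.01, -0.792, 0.611, 0.067], [-1.0, -0.013, 0.0, 0.072], [0.008, -0.611, -0.792, 0.71], [0.0, 0.0, 0.0, 1.0]]
0.1 [ 0.15320019 -0.60549808  0.24739557] [-1.79901108e+02  2.72807764e-03  1.41996863e+01] [ 0.33676275  0.59011564 -0.92854799]
```

View pics/scene0.png

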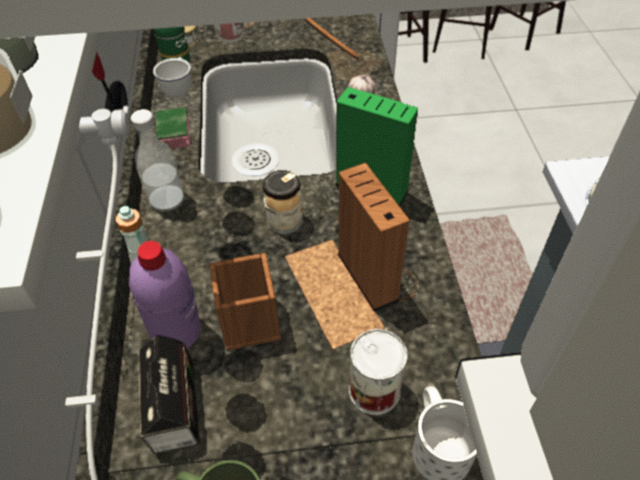

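View pics/top0.png

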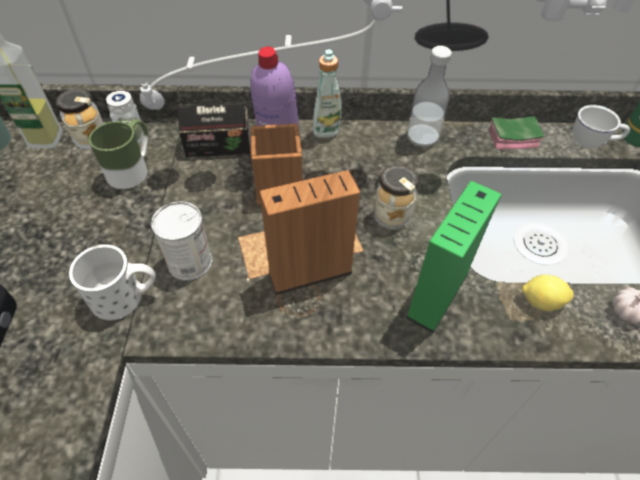

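Look-alikes: the brown knife block is at scene (372,235) / top (310,235). The green block is at scene (375,150) / top (455,255), and the open utensil box of the same wood is at scene (245,300) / top (275,160). I choose the brown slotted one with the dark foot, standing in front of the cork mat at scene (335,290). One close crop will check this and give me its corners.

Run:
```python
import cv2,numpy as np
a=cv2.imread("pics/scene0.png")[155:350,280:420]; b=cv2.imread("pics/top0.png")[165:300,230:370]
a=cv2.resize(a,None,fx=3,fy=3,interpolation=cv2.INTER_CUBIC);b=cv2.resize(b,None,fx=2.7,fy=2.7,interpolation=cv2.INTER_CUBIC)
o=np.zeros((600,800,3),np.uint8);o[:585,:420]=a;o[:b.shape[0],421:421+b.shape[1]]=b
cv2.imwrite("pics/crop0.png",o)
```

```text
(no output)
```

View pics/crop0.png

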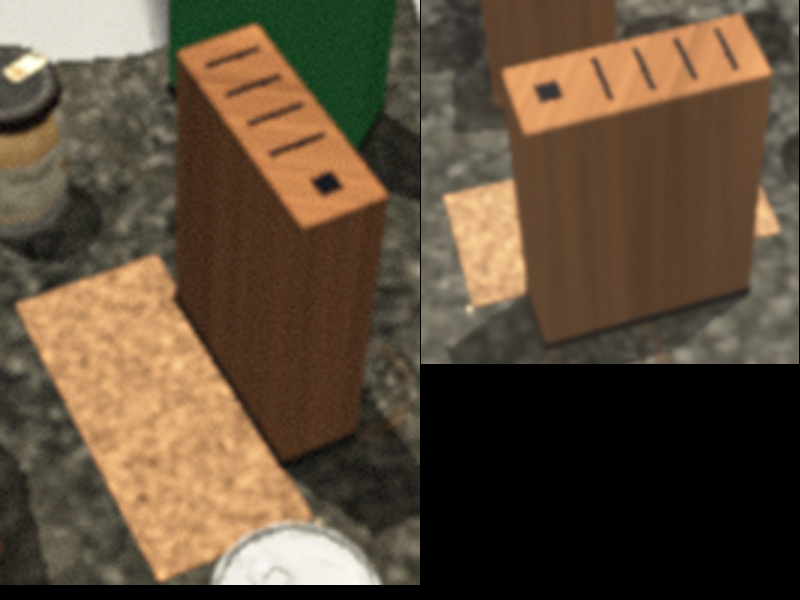

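The crop confirms the choice: brown, slotted, dark foot band, with the mat behind it. Next I triangulate the top corners across the two views and cast the mat and foot corners onto z=0.

```bash
cat > h.py <<'E'
import numpy as np
from plant import r
P={n:r.camera_params(n) for n in("scene","top")}
def ray(n,p):
    K,T=np.array(P[n]["K"]),np.array(P[n]["T"]); d=T[:3,:3]@np.linalg.solve(K,[p[0],p[1],1]); return T[:3,3],d/np.linalg.norm(d)
def plane(n,p,z=0):
    o,d=ray(n,p); return o+d*(z-o[2])/d[2]
def tri(p,q):
    A=np.zeros((3,3));b=np.zeros(3)
    for n,x in(("scene",p),("top",q)):
        o,d=ray(n,x);M=np.eye(3)-np.outer(d,d);A+=M;b+=M@o
    return np.linalg.solve(A,b)
def proj(n,X):
    K,T=np.array(P[n]["K"]),np.array(P[n]["T"]); c=K@(T[:3,:3].T@(np.array(X)-T[:3,3])); return c[:2]/c[2]
E
python3 - <<'E'
from h import *
np.set_printoptions(precision=4,suppress=True)
S=lambda x,y:(x/3+280-.33,y/3+155-.33)
U=lambda x,y:((x-421)/2.7+230-.3,y/2.7+165-.3)
s=dict(A=(180,50),B=(260,25),C=(387,197),D=(303,230));t=dict(A=(743,14),B=(771,72),C=(525,135),D=(503,68))
c={k:tri(S(*s[k]),U(*t[k])) for k in s}
for k in c:print(k,c[k])
m=sum(c.values())/4;v=c["D"]+c["C"]-c["A"]-c["B"];print("top ctr",m,"yaw",np.degrees(np.arctan2(-v[0],v[1])))
for k,p in dict(A=(178,297),D=(285,461),C=(357,430)).items():print("foot",k,plane("scene",S(*p)))
for k,p in dict(B=(749,290),C=(547,343)).items():print("footT",k,plane("top",U(*p)))
M={k:plane("scene",S(*p)) for k,p in dict(pm=(17,305),mm=(157,256),pp=(163,580),mp=(313,517)).items()}
for k in M:print("mat",k,M[k])
for k,p in dict(pp=(444,196),mp=(472,306),mm=(779,233)).items():print("matT",k,plane("top",U(*p)))
v=M["pp"]+M["mp"]-M["pm"]-M["mm"];print("mat ctr",sum(M.values())/4,"yaw",np.degrees(np.arctan2(-v[0],v[1])))
E
```

```text
A [0.5875 0.0284 0.1991]
B [0.5456 0.0158 0.1997]
C [0.5048 0.1363 0.1973]
D [0.5474 0.1509 0.1981]
top ctr [0.5463 0.0828 0.1985] yaw 18.412870513075916
foot A [0.587  0.0262 0.    ]
foot D [ 0.5441  0.1459 -0.    ]
foot C [0.5017 0.1307 0.    ]
footT B [0.5497 0.014  0.    ]
footT C [0.5094 0.1366 0.    ]
mat pm [0.6801 0.0206 0.    ]
mat mm [ 0.5953 -0.0061  0.    ]
mat pp [ 0.6184  0.2102 -0.    ]
mat mp [0.5353 0.1824 0.    ]
matT pp [0.6203 0.21   0.    ]
matT mp [0.5353 0.1841 0.    ]
matT mm [ 0.5938 -0.0065 -0.    ]
mat ctr [ 0.6073  0.1018 -0.    ] yaw 17.848741174099683
```

Choice and size agree: top at z≈0.198 and sides about 45 x 128 mm. Block centre is (0.547, 0.082) with yaw 18.4°; mat centre is (0.607, 0.102) with yaw 17.8°. So it needs about 63 mm along mat x. I swing the arm round at constant radius, since tool x is tangential.

```bash
python3 -m creep '[[1,0,-0.9,0,0,-0.3],[1,0,-0.9,0,0,-0.3],[1,0,-0.9,0,0,-0.3],[1,0,0,0,0,-0.3],[1,0,0,0,0,-0.3],[1,0,0,0,0,-0.3],[1,0,0,0,0,-0.3],[1,0,0,0,0,-0.3],[1,0,0,0,0,-0.3],[1,0,0,0,0,-0.3]]' -1 
python3 -m creep '[[1,-0.05,0,0,0,-0.3],[1,-0.05,0,0,0,-0.3],[1,-0.05,0,0,0,-0.3],[1,-0.05,0,0,0,-0.3],[1,-0.05,0,0,0,-0.3],[1,-0.05,0,0,0,-0.3],[1,-0.05,0,0,0,-0.3],[1,-0.05,0,0,0,-0.3],[1,-0.05,0,0,0,-0.3],[1,-0.05,0,0,0,-0.3]]'
python3 -m creep '[[1,-0.1,0,0,0,-0.35],[1,-0.1,0,0,0,-0.35],[1,-0.1,0,0,0,-0.35],[1,-0.1,0,0,0,-0.35],[1,-0.1,0,0,0,-0.35],[1,-0.1,0,0,0,-0.35],[1,-0.1,0,0,0,-0.35],[1,-0.1,0,0,0,-0.35],[1,-0.1,0,0,0,-0.35],[1,-0.1,0,0,0,-0.35]]'
```

```text
t: 0.93
ee_pos: [0.3393, -0.5291, 0.3017]
tcp_rot: [-179.9, -0.0, 32.4]
ft_force: [-0.2, -0.5, 0.8]
grip_width: 1.003
finger_force: 0.0
t: 1.77
ee_pos: [0.4843, -0.3923, 0.3023]
tcp_rot: [180.0, -0.0, 50.4]
ft_force: [0.2, 0.0, -0.1]
grip_width: 0.998
finger_force: 0.0
t: 2.6
ee_pos: [0.5669, -0.2102, 0.3023]
tcp_rot: [180.0, -0.0, 71.4]
ft_force: [-0.2, -0.7, 0.1]
grip_width: 0.995
finger_force: 0.0
```

```bash
python3 -m creep '[[1,-0.08,0,0,0,-0.41],[1,-0.08,0,0,0,-0.41],[1,-0.08,0,0,0,-0.41],[1,-0.08,0,0,0,-0.41],[1,-0.08,0,0,0,-0.41],[1,-0.08,0,0,0,-0.41],[1,-0.08,0,0,0,-0.41],[1,-0.08,0,0,0,-0.41]]'
python3 -m creep '[[1,-0.08,0,0,0,-0.41],[1,-0.08,0,0,0,-0.41],[1,-0.08,0,0,0,-0.41],[1,-0.08,0,0,0,-0.41],[1,-0.08,0,0,0,-0.41],[1,-0.08,0,0,0,-0.41],[0.8,-0.08,0,0,0,-0.41],[0,0,0,0,0,0],[0,0,0,0,0,0]]'
cat >> h.py <<'E'
from scipy.spatial.transform import Rotation as Ro
def tool():
    s=r.sense(); return np.array(s["ee_pos"]),Ro.from_euler("xyz",s["tcp_rot"],degrees=True)
def delta(p,R,p2,R2):  # shift and turn in tool axes, units of full scale
    return np.r_[R.inv().apply(p2-p)/.02, np.degrees((R.inv()*R2).as_rotvec())/6]
E
python3 - <<'E'
from h import *
import cv2
a=r.camera("scene");b=r.camera("top")
o=np.zeros((600,800,3),np.uint8)
o[:,:398]=cv2.resize(a[90:360,245:424],(398,600),interpolation=cv2.INTER_CUBIC)
o[:450,400:]=cv2.resize(b[90:315,210:410],(400,450),interpolation=cv2.INTER_CUBIC)
cv2.imwrite("pics/above.png",o)
p,R=tool();print(delta(p,R,np.array([.547,.082,.18]),Ro.from_euler("xyz",[180,0,108.4],degrees=True)).round(3),p)
# neighbours: foot px in scene / top
for n,q in(("scene",(240,347)),("scene",(278,332)),("scene",(223,347)),("scene",(375,410)),("top",(190,275)),("top",(392,228))):print(n,q,plane(n,q).round(3))
E
```

```text
t: 3.27
ee_pos: [0.5819, -0.0512, 0.3023]
tcp_rot: [180.0, -0.0, 91.1]
ft_force: [0.9, 0.2, 0.2]
grip_width: 1.003
finger_force: 0.0
t: 4.02
ee_pos: [0.5516, 0.0807, 0.3026]
tcp_rot: [180.0, 0.0, 108.3]
ft_force: [-0.6, -0.7, -1.3]
grip_width: 0.994
finger_force: 0.0
[ 2.560e-01 -1.940e-01  6.114e+00 -1.000e-03  6.000e-03 -6.300e-02] [0.5522513  0.07840447 0.30228916]
scene (240, 347) [0.762 0.191 0.   ]
scene (278, 332) [0.702 0.171 0.   ]
scene (223, 347) [0.789 0.187 0.   ]
scene (375, 410) [0.572 0.318 0.   ]
top (190, 275) [0.54  0.282 0.   ]
top (392, 228) [ 0.646 -0.062  0.   ]
```

View pics/above.png

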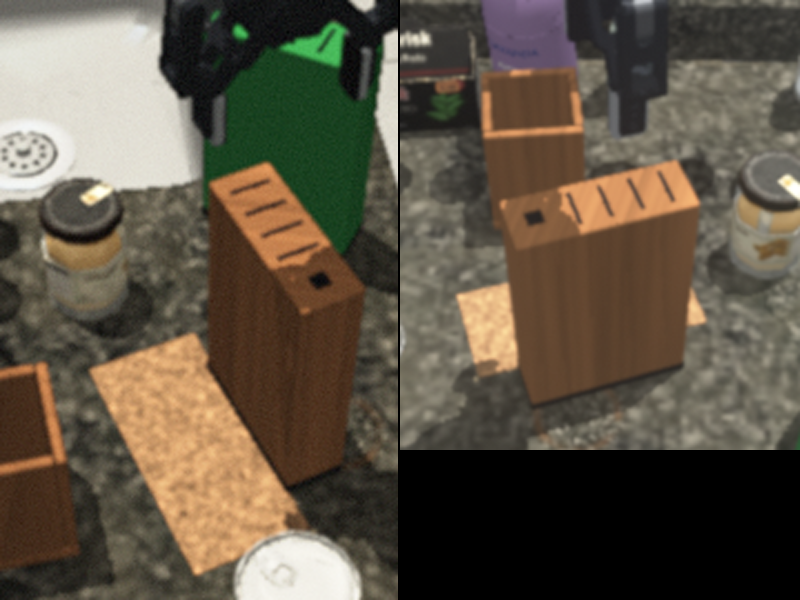

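The picture shows the open fingers at crop (205,110) and (360,70), above and behind the block in line with its thickness, and the neighbours are clear of the path. Descend and grip.

```bash
python3 -m creep '[[0.03,-0.03,0.87,0,0,-0.01],[0.03,-0.03,0.87,0,0,-0.01],[0.03,-0.03,0.87,0,0,-0.01],[0.03,-0.03,0.87,0,0,-0.01],[0.03,-0.03,0.87,0,0,-0.01],[0.03,-0.03,0.87,0,0,-0.01],[0.03,-0.03,0.87,0,0,0],[0,0,0,0,0,0]]' -1
python3 -m creep '[[0,0,0,0,0,0],[0,0,0,0,0,0],[0,0,0,0,0,0],[0,0,0,0,0,0],[0,0,0,0,0,0],[0,0,0,0,0,0],[0,0,0,0,0,0],[0,0,0,0,0,0],[0,0,0,0,0,0],[0,0,0,0,0,0]]' 1 80
python3 - <<'E'
from h import *
import cv2
a=r.camera("scene");b=r.camera("top")
o=np.zeros((600,800,3),np.uint8)
o[:,:398]=cv2.resize(a[90:360,245:424],(398,600),interpolation=cv2.INTER_CUBIC)
o[:450,400:]=cv2.resize(b[90:315,210:410],(400,450),interpolation=cv2.INTER_CUBIC)
cv2.imwrite("pics/grip.png",o)
s=r.sense();print(s["ft_force"],s["wrist_torque"],s["finger_force"],s["grip_width"],s["ee_pos"],s["tcp_rot"])
E
```

```text
t: 4.78
ee_pos: [0.5451, 0.0801, 0.1769]
tcp_rot: [-179.7, -0.1, 108.3]
ft_force: [-1.0, 0.7, -0.5]
grip_width: 1.001
finger_force: 0.0
t: 5.62
ee_pos: [0.5477, 0.0819, 0.1822]
tcp_rot: [179.8, 0.1, 108.4]
ft_force: [-0.5, -1.9, 5.4]
grip_width: 0.523
finger_force: 84.3
[-1.45884569 -1.55573151  5.64581996] [-0.19514527  0.1087081   0.01760248] 84.34847831726074 0.5290795251198862 [0.54769835 0.08187323 0.18219999] [1.79846252e+02 6.36095504e-02 1.08429939e+02]
```

View pics/grip.png

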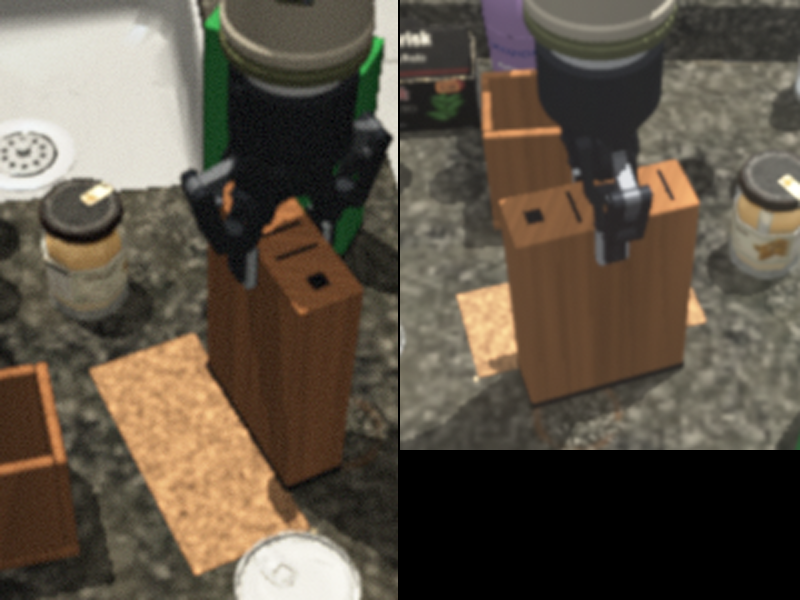

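Gripped centrally on both flats: opening 45 mm, 84 N, pressing 5 N on the worktop. Now the increments for tip, swing and set-down about the left end.

```bash
cat > plan.py <<'E'
from h import *
np.set_printoptions(precision=3,suppress=True)
# block frame x,y,z; tool axes in it: x=+y, y=+x, z=-z. side +1: stands on left end
T0=Ro.from_matrix(np.array([[0,1,0],[1,0,0],[0,0,-1.]]))
def pose(side,tilt,sw,g=(0,0,.180)):
    R=Ro.from_euler("z",sw,degrees=True)*Ro.from_euler("x",-side*tilt,degrees=True)
    piv=np.array([0,side*.065,0]); return piv+R.apply(np.array(g)-piv),R*T0
def steps(f,n):
    for a,b in zip(f[:-1],f[1:]): print(delta(*pose(*a),*pose(*b)))
E
python3 - <<'E'
from plan import *
for s,sg in((1,1),(-1,-1)):
    print("tip");steps([(s,t,0) for t in range(0,6)],0)
    print("swing 1.5deg");steps([(s,5,0),(s,5,sg*1.5)],0)
    print("down");steps([(s,t,0) for t in range(5,-1,-1)],0)
E
```

```text
tip
[ 0.158  0.    -0.055  0.    -0.167  0.   ]
[ 0.158  0.    -0.055  0.    -0.167  0.   ]
[ 0.158  0.    -0.055  0.    -0.167  0.   ]
[ 0.158  0.    -0.055  0.    -0.167  0.   ]
[ 0.158  0.    -0.055  0.    -0.167  0.   ]
swing 1.5deg
[ 0.001  0.064 -0.    -0.022 -0.    -0.249]
down
[-0.157  0.     0.058  0.     0.167  0.   ]
[-0.157  0.     0.058  0.     0.167  0.   ]
[-0.157  0.     0.058  0.     0.167  0.   ]
[-0.157  0.     0.058  0.     0.167  0.   ]
[-0.157  0.     0.058  0.     0.167  0.   ]
tip
[-0.158  0.    -0.055  0.     0.167  0.   ]
[-0.158  0.    -0.055  0.     0.167  0.   ]
[-0.158  0.    -0.055  0.     0.167  0.   ]
[-0.158  0.    -0.055  0.     0.167  0.   ]
[-0.158  0.    -0.055  0.     0.167  0.   ]
swing 1.5deg
[-0.001  0.064 -0.    -0.022  0.     0.249]
down
[ 0.157  0.     0.058  0.    -0.167  0.   ]
[ 0.157  0.     0.058  0.    -0.167  0.   ]
[ 0.157  0.     0.058  0.    -0.167  0.   ]
[ 0.157  0.     0.058  0.    -0.167  0.   ]
[ 0.157  0.     0.058  0.    -0.167  0.   ]
```

```bash
python3 -m creep '[[0.16,0,-0.05,0,-0.17,0],[0.16,0,-0.05,0,-0.17,0],[0.16,0,-0.05,0,-0.17,0],[0,0,0,0,0,0],[0,0,0,0,0,0]]'
python3 -m creep '[[0.16,0,-0.06,0,-0.17,0],[0.16,0,-0.06,0,-0.17,0],[0,0,0,0,0,0],[0,0,0,0,0,0]]'
```

```text
t: 6.13
ee_pos: [0.5447, 0.091, 0.1852]
tcp_rot: [179.8, 3.2, 108.5]
ft_force: [-0.2, -3.7, 7.3]
grip_width: 0.528
finger_force: 84.6
t: 6.47
ee_pos: [0.5426, 0.0974, 0.1871]
tcp_rot: [179.8, 5.3, 108.5]
ft_force: [0.9, -3.7, 5.7]
grip_width: 0.528
finger_force: 84.4
```

```bash
python3 -m creep '[[0,0.064,0,-0.02,0,-0.25],[0,0.064,0,-0.02,0,-0.25],[0,0.064,0,-0.02,0,-0.25],[0,0.064,0,-0.02,0,-0.25],[0,0.064,0,-0.02,0,-0.25],[0,0.064,0,-0.02,0,-0.25],[0,0.064,0,-0.02,0,-0.25],[0,0.064,0,-0.02,0,-0.25],[0,0.064,0,-0.02,0,-0.25],[0,0,0,0,0,0]]'
python3 - <<'E'
from h import *
import cv2
a=r.camera("scene");b=r.camera("top")
o=np.zeros((600,800,3),np.uint8)
o[:,:398]=cv2.resize(a[90:360,245:424],(398,600),interpolation=cv2.INTER_CUBIC)
o[:450,400:]=cv2.resize(b[90:315,210:410],(400,450),interpolation=cv2.INTER_CUBIC)
cv2.imwrite("pics/swing.png",o)
E
```

```text
t: 7.3
ee_pos: [0.5533, 0.1023, 0.1869]
tcp_rot: [180.0, 5.2, 122.1]
ft_force: [0.8, -1.9, 4.9]
grip_width: 0.525
finger_force: 84.4
```

View pics/swing.png

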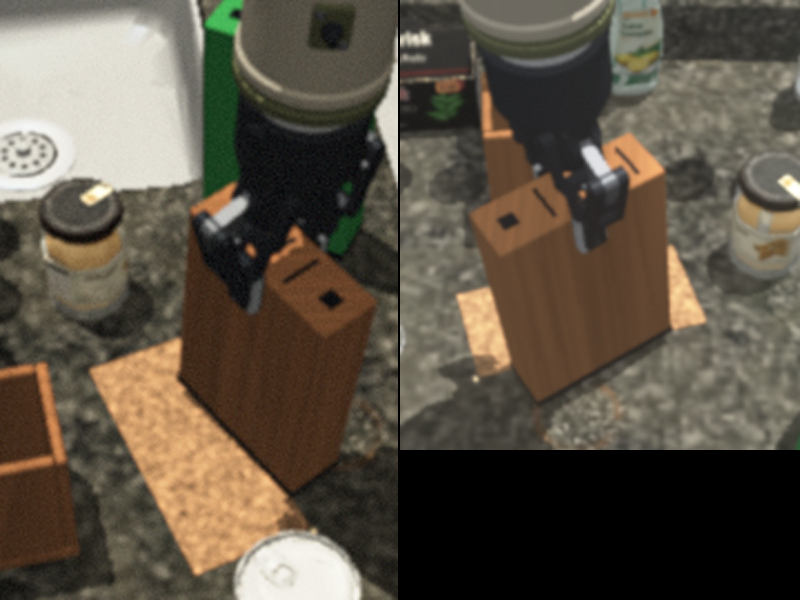

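The block stands on its left end (near foot corner at crop (540,400) in the top view, barely moved) with the right end raised and turning towards the mat. I continue, then set it down.

```bash
python3 -m creep '[[0,0.065,0,-0.02,0,-0.255],[0,0.065,0,-0.02,0,-0.255],[0,0.065,0,-0.02,0,-0.255],[0,0.065,0,-0.02,0,-0.255],[0,0.065,0,-0.02,0,-0.255],[0,0.065,0,-0.02,0,-0.255],[0,0.065,0,-0.02,0,-0.255],[0,0.065,0,-0.02,0,-0.255],[0,0.065,0,-0.02,0,-0.255],[0,0.065,0,-0.02,0,-0.255]]'
python3 -m creep '[[0,0,0,0,0,0],[-0.16,0,0.06,0,0.17,0],[-0.16,0,0.06,0,0.17,0],[-0.16,0,0.06,0,0.17,0],[-0.16,0,0.06,0,0.17,0],[-0.16,0,0.06,0,0.17,0],[0,0,0,0,0,0],[0,0,0,0,0,0]]'
python3 - <<'E'
from h import *
import cv2
a=r.camera("scene");b=r.camera("top")
o=np.zeros((600,800,3),np.uint8)
o[:,:398]=cv2.resize(a[90:360,245:424],(398,600),interpolation=cv2.INTER_CUBIC)
o[:450,400:]=cv2.resize(b[90:315,210:410],(400,450),interpolation=cv2.INTER_CUBIC)
cv2.imwrite("pics/down1.png",o)
E
```

```text
t: 8.23
ee_pos: [0.5635, 0.1106, 0.187]
tcp_rot: [-179.9, 5.2, 137.4]
ft_force: [1.5, -1.9, 5.7]
grip_width: 0.524
finger_force: 84.3
t: 8.9
ee_pos: [0.5753, 0.0996, 0.1823]
tcp_rot: [-179.9, 0.0, 137.3]
ft_force: [-1.8, -0.5, 13.0]
grip_width: 0.53
finger_force: 85.3
```

View pics/down1.png

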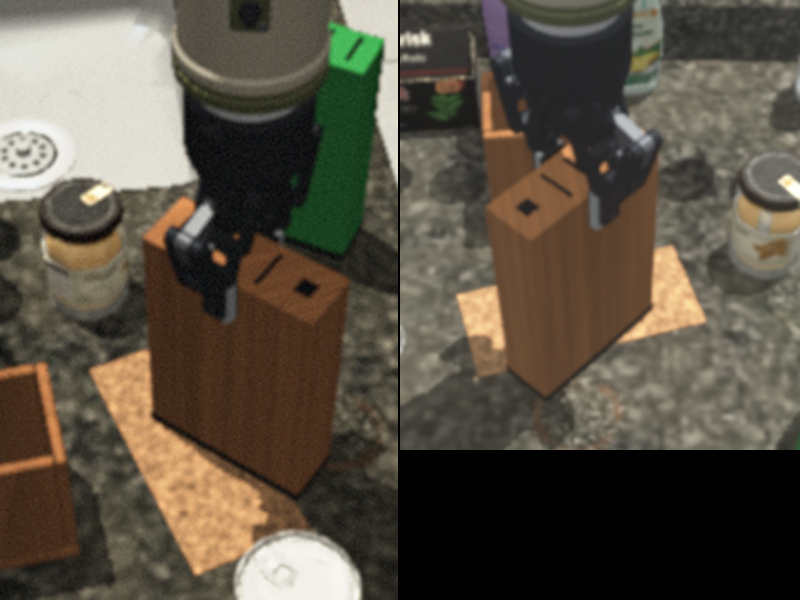

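Flat on the worktop again, turned about 29°. Foot corners are at scene crop (155,417), (297,494) and top crop (548,397), (651,306). I check its place from those, and where swing 2 will put it.

Run:
```python
from plan import *
S=lambda x,y:plane("scene",(x/2.2235+245-.3,y/2.2222+90-.3))
U=lambda x,y:plane("top",((x-400)/2+210-.25,y/2+90-.25))
A,D=S(155,417),S(297,494);C,B=U(548,397),U(651,306)
ang=lambda v:np.degrees(np.arctan2(-v[0],v[1]))
print("yaw",ang(D-A),ang(C-B))
y=47.4;u=lambda a:np.array([np.cos(np.radians(a)),np.sin(np.radians(a)),0])
c1=(A+D)/2-.023*u(y);c2=(B+C)/2+.023*u(y);print(c1,c2)
# mat as each camera sees it
m=17.8
for c,mc in((c1,[.6073,.1018,0]),(c2,[.6074,.1026,0]),(np.array([.5753,.0996,0]),[.6073,.102,0])):
    right=c-.065*u(y+90); f=right+.065*u(m+90); d=f-np.array(mc); print("final offset in mat",d@u(m),d@u(m+90))
```

```text
yaw 49.354178432764904 48.075057792103244
[0.572 0.096 0.   ] [0.579 0.099 0.   ]
final offset in mat -0.0038133971450067246 0.013672012683217131
final offset in mat 0.0042432628602553394 0.014034366492219248
final offset in mat 0.0009044120283152316 0.01597996879839899
```

Both views average to a predicted final depth offset near 0 mm, with 14 mm sideways and wholly on the mat. Second swing: onto the right end.

```bash
python3 -m creep '[[-0.16,0,-0.055,0,0.17,0],[-0.16,0,-0.055,0,0.17,0],[-0.16,0,-0.055,0,0.17,0],[-0.16,0,-0.055,0,0.17,0],[-0.16,0,-0.055,0,0.17,0],[0,0,0,0,0,0],[0,0,0,0,0,0]]'
python3 -m creep '[[0,0.064,0,-0.02,0,0.25],[0,0.064,0,-0.02,0,0.25],[0,0.064,0,-0.02,0,0.25],[0,0.064,0,-0.02,0,0.25],[0,0.064,0,-0.02,0,0.25],[0,0.064,0,-0.02,0,0.25],[0,0.064,0,-0.02,0,0.25],[0,0.064,0,-0.02,0,0.25],[0,0.064,0,-0.02,0,0.25],[0,0,0,0,0,0]]'
```

```text
t: 9.58
ee_pos: [0.5868, 0.0893, 0.1867]
tcp_rot: [-179.9, -5.2, 137.3]
ft_force: [-2.2, 0.9, 9.8]
grip_width: 0.527
finger_force: 85.0
t: 10.42
ee_pos: [0.595, 0.0977, 0.1867]
tcp_rot: [-179.7, -5.1, 123.8]
ft_force: [-2.8, 2.4, 9.8]
grip_width: 0.531
finger_force: 84.8
```

```bash
python3 -m creep '[[0,0.063,0,-0.02,0,0.245],[0,0.063,0,-0.02,0,0.245],[0,0.063,0,-0.02,0,0.245],[0,0.063,0,-0.02,0,0.245],[0,0.063,0,-0.02,0,0.245],[0,0.063,0,-0.02,0,0.245],[0,0.063,0,-0.02,0,0.245],[0,0.063,0,-0.02,0,0.245],[0,0.063,0,-0.02,0,0.245],[0,0.063,0,-0.02,0,0.245]]'
python3 -m creep '[[0,0.063,0,-0.02,0,0.245],[0,0,0,0,0,0],[0,0,0,0,0,0]]'
python3 - <<'E'
from h import *
import cv2
a=r.camera("scene");b=r.camera("top")
o=np.zeros((600,800,3),np.uint8)
o[:,:398]=cv2.resize(a[90:360,245:424],(398,600),interpolation=cv2.INTER_CUBIC)
o[:450,400:]=cv2.resize(b[90:315,210:410],(400,450),interpolation=cv2.INTER_CUBIC)
cv2.imwrite("pics/sw2.png",o)
E
```

```text
t: 11.25
ee_pos: [0.6059, 0.1043, 0.1869]
tcp_rot: [-179.6, -5.1, 109.1]
ft_force: [-4.0, 3.8, 11.1]
grip_width: 0.529
finger_force: 85.0
t: 11.5
ee_pos: [0.6071, 0.1048, 0.1869]
tcp_rot: [-179.6, -5.1, 107.7]
ft_force: [-2.9, 3.6, 11.5]
grip_width: 0.527
finger_force: 84.9
```

View pics/sw2.png

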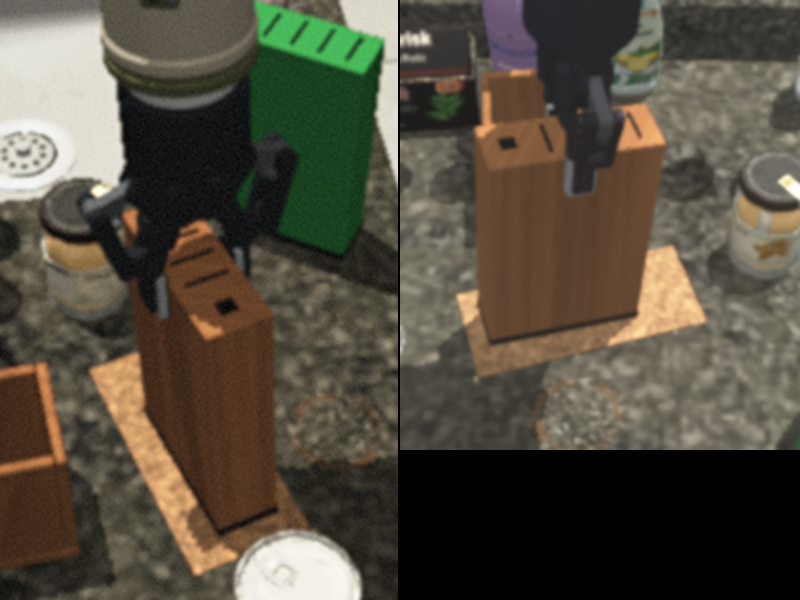

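On the right end, the block is aligned and over the mat, with cork showing on all sides seen. I set it down and measure before letting go.

```bash
python3 -m creep '[[0.16,0,0.055,0,-0.17,0],[0.16,0,0.055,0,-0.17,0],[0.16,0,0.055,0,-0.17,0],[0.16,0,0.055,0,-0.17,0],[0.16,0,0.055,0,-0.17,0],[0,0,0,0,0,0],[0,0,0,0,0,0]]'
python3 - <<'E'
from h import *
import cv2
a=r.camera("scene");b=r.camera("top")
o=np.zeros((600,800,3),np.uint8)
o[:,:420]=cv2.resize(a[200:350,275:380],(420,600),interpolation=cv2.INTER_CUBIC)
o[:450,422:]=cv2.resize(b[165:284,230:330],(378,450),interpolation=cv2.INTER_CUBIC)
cv2.imwrite("pics/down2.png",o)
E
```

```text
t: 12.18
ee_pos: [0.6021, 0.12, 0.1824]
tcp_rot: [-179.6, 0.1, 107.7]
ft_force: [-5.0, 2.7, 13.5]
grip_width: 0.528
finger_force: 85.3
```

View pics/down2.png

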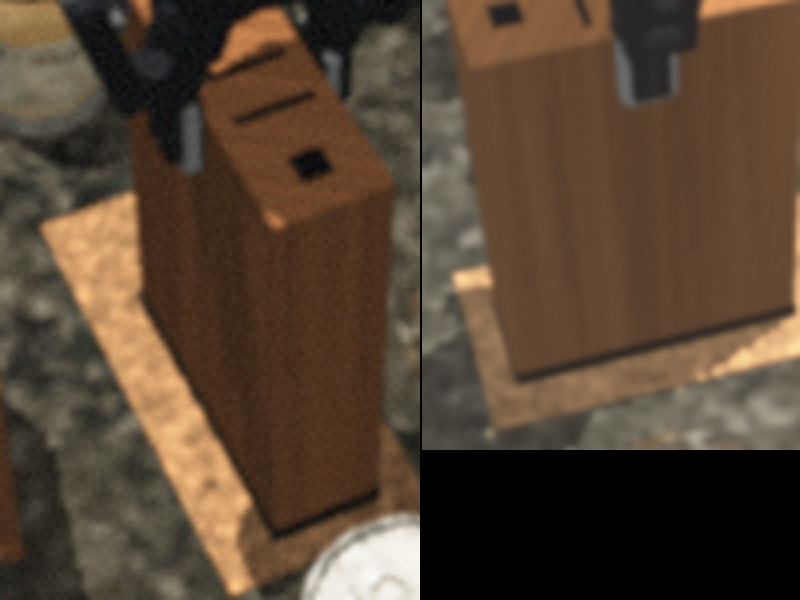

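Set down on the mat: foot corners at scene crop (143,297), (275,538) and top crop (519,380), (794,311). Mat edges are (40,227)–(235,596) in scene and (495,428)–(800,357) in top. I compare the margins.

Run:
```python
from plan import *
S=lambda x,y:plane("scene",(x/4+275-.4,y/4+200-.4))
U=lambda x,y:plane("top",((x-422)/3.78+230-.4,y/3.7815+165-.4))
ang=lambda v:np.degrees(np.arctan2(-v[0],v[1]))
A,D,C0=S(143,297),S(275,538),S(378,494);m1,m2=S(40,227),S(235,596)
C,B=U(519,380),U(794,311);n1,n2=U(495,428),U(800,357)
print("yaw block",ang(D-A),ang(C-B),"mat",ang(m2-m1),ang(n1-n2),np.linalg.norm(D-A),np.linalg.norm(C-B))
def dist(p,a,b):
    d=(b-a)/np.linalg.norm(b-a);w=p-a;return 1e3*np.linalg.norm(w-d*(w@d))
print("far margin (scene)",dist(A,m1,m2),dist(D,m1,m2),"near margin (top)",dist(C,n1,n2),dist(B,n1,n2))
```

```text
yaw block 17.881960051599407 18.228321801298545 mat 17.987032701431737 16.756696766470906 0.1300022191770663 0.1291506610445027
far margin (scene) 25.344760721345526 25.106354505168248 near margin (top) 22.201594128205297 25.51842568181235
```

Margins are about 25 mm far and 24 mm near, so the block is centred in depth to about 1 mm, and the yaw is within about 0.5°. Release and retreat.

```bash
python3 -m creep '[[0,0,0,0,0,0],[0,0,0,0,0,0],[0,0,0,0,0,0],[0,0,0,0,0,0],[0,0,0,0,0,0],[0,0,0,0,0,0],[0,0,0,0,0,0],[0,0,0,0,0,0]]' -1
python3 -m creep '[[0,0,-0.3,0,0,0],[0,0,-0.6,0,0,0],[0,0,-0.9,0,0,0],[0,0,-1,0,0,0],[0,0,-1,0,0,0],[0,0,-1,0,0,0],[0,0,-1,0,0,0],[0,0,-1,0,0,0],[0,0,0,0,0,0]]'
python3 - <<'E'
from h import *
import cv2
a=r.camera("scene");b=r.camera("top")
o=np.zeros((600,800,3),np.uint8)
o[:,:420]=cv2.resize(a[200:350,275:380],(420,600),interpolation=cv2.INTER_CUBIC)
o[:450,422:]=cv2.resize(b[165:284,230:330],(378,450),interpolation=cv2.INTER_CUBIC)
cv2.imwrite("pics/final.png",o)
E
```

```text
t: 12.95
ee_pos: [0.6021, 0.1175, 0.1801]
tcp_rot: [-179.5, 0.1, 107.6]
ft_force: [1.4, -0.8, -0.1]
grip_width: 1.005
finger_force: 0.0
t: 13.7
ee_pos: [0.6043, 0.119, 0.3224]
tcp_rot: [-179.9, 0.2, 107.6]
ft_force: [0.5, 0.8, 0.5]
grip_width: 1.002
finger_force: 0.0
```

View pics/final.png

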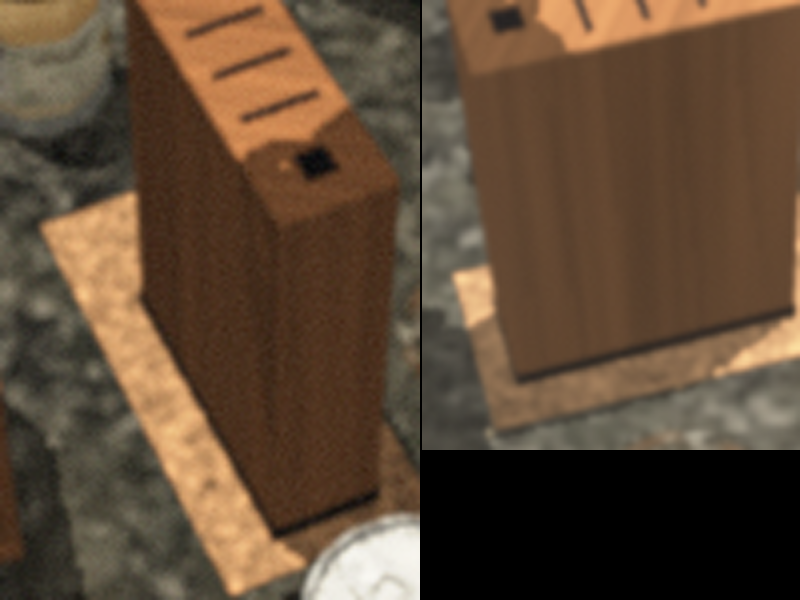

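The block stands upright with its foot corners unchanged at (143,297), (275,538) and (519,380), (794,311). It is on the mat and free of the gripper, so I hand it in.

```bash
python3 -c "from plant import r; print(r.job_done())"
```

```text
the job is handed in; nothing more can be done
None
```

The job is handed in at about 14 s: the knife block was walked onto the mat in two swings, left end first as pivot, then the right, and released upright, wholly on the mat and square to it within about 1.5°, about 1 mm off the middle of its depth by my camera measurements.

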